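# Load the rocking ware tray so it hangs level

### The arm

A 6-joint arm with a two-finger parallel gripper is mounted at the origin on the work surface. World frame = base frame: x ahead of the robot, y to its left, z up, the work surface at z = 0. Lengths are in mm, angles in rad, forces in N, time in s.
With the tool pointing down it reaches from about 325 to 875 mm from the base axis. Payload 4.4 kg.
Tool frame: the origin (TCP) lies on the centre line of the jaws, within the pads' length; the fingertips stand ahead of it and the grasp point (between the pads) lies 6 mm ahead of it (ctrl.tcp_to_tips is the z of the fingertips in the tool frame, in mm); z points along the fingers, y is the direction in which the jaws open and shut (so a half turn about z gives the same grasp; the last joint's range is limited). The gripper opens to 85 mm and grips with 20 to 120 N. Pads are 22 mm wide; open, the fingers measure 114 mm over their backs; the gripper's body (76 mm by 85 mm) begins 54 mm behind the grasp point. The pads swing forward as they close: fully open they stand 13 mm farther back than shut.
Start: joints at [1.177, 0.207, 1.542, -0, 1.393, -0.15], TCP at [138.252, 558.134, 256.282] pointing down, gripper open.
Joint ranges: [-2.73, 2.73], [-0.86, 2.22], [0.23, 2.46], [-1.11, 4.25], [0.08, 2.63], [-2.82, 2.82]. Speed limits (rad/s): [2.79, 2.79, 3.14, 3.14, 3.14, 3.14].

### API

Orientations are given as a 3x3 rotation matrix whose columns are the frame's x, y, z axes.
In Python, from plant import ctrl, sensors, optics gives the robot as it stands. Calls block until the motion is done:
- ctrl.move_ptp(position, orientation): joint-space move of the TCP to a pose.
- ctrl.move_l(position, rot=None, vel=150, threshold=None): straight line of the TCP; rot=None keeps the orientation; vel is the mean speed in mm/s. With threshold (N) it stops when the force on the tool has changed by that much, and returns True; else False.
- ctrl.set_joints(angles): joint-space move.
- ctrl.gripper_to(opening, force=None): finger opening in mm; force is the grip in N (None keeps the last); returns when the fingers have stopped.
- ctrl.hold(seconds).
- ctrl.solve_ik(position, orientation): joint angles nearest the present ones, or None.
- sensors.read_state(): the state.
- optics.grab_frame(name): name is "scene" or "side" or "wrist"; returns (picture, depth): 384x512x3 uint8, red, green, blue; 384x512 float32, mm along the optical axis (not along the pixel's ray), 0 where there is no reading.
- optics.camera_params(name): a dict with "mtx" (3x3 intrinsics, pixels), "R" (3x3) and "t" (3): a world point X has camera coordinates R X + t; the wrist camera has in their place "T_tool_cam" (4x4, takes a point from camera to tool coordinates, whose origin is the TCP and whose axes are the flange's). Camera axes: x right, y down, z forward; pixel columns grow to the right and rows downward; lengths in mm; the calibration is good to about 2 mm. A picture is of the moment at which its call begins: read the wrist's pose just before it. camera_params takes no time and is no camera call.
A pose or a line that the arm cannot do raises ctrl.MotionError and nothing moves.
- ctrl.finish_job(): hands the job in, once; it reports no verdict.
The state is a dict: "t": time; "q": joint angles; "qvel": joint speeds; "tau": joint torques, N m; "eef_pos": TCP position; "eef_rot": TCP orientation; "force": force on the tool from outside, world axes, zero at the start; "wrist_torque": the same for the moment, N m; "grip_width": finger opening in mm.
Only numpy, scipy, OpenCV 4.12 (cv2) and the standard library are available. Lean on these libraries where they do the work, as an engineer would, in place of code of your own. Each camera call takes 0.05 s, during which the arm holds its last target.

### The job

Slide all three lidded clay crocks (one large, two small) off the staging board and fully onto the rocking tray, loading both sides of its pivot so that the tray comes to rest level. The clay is unfired: slide the crocks, do not lift them or tip them over. Leave the small corked jar and the things on the table where they are.

Things in the scene. Friction and masses are not known exactly. Their poses are not given: they have to be found in the camera images.
- station: Fixed loading station. Origin: on the table under the middle of the tray; x away from the robot, y to its left, z up (turned up to 7 degrees). The offsets x, y, z in these descriptions are in this frame. The fixed staging board lies on the robot's side, the rocking tray beyond it, with a 7 mm gap between.
- board_mid (a point): Middle of the top of the fixed wooden staging board, z 102 mm, no rim. The board covers station x -215 to -90 mm and y -270 to 270 mm.
- pivot (a point): Middle of the tray's pivot axis, which runs along station x at y 0, z 140 mm. Two fixed steel posts carry it, 30 mm wide in y, tops at z 152 mm: one on the board's far edge (x -98 to -90 mm), one beyond the tray (x 90 to 98 mm). Between them the tray is clear: a crock can be slid on it across the middle, from one side to the other.
- tray_mid (a point): Middle of the tray's top face (tilts with it). Level, it is at z 90 mm, 12 mm below the board. The flat is x -83 to 83, y -250 to 250 mm; near edge open, a 10 mm high lip along the far edge and both ends. At y -13 to 13 on the near and far edge (the last 4 mm) a steel hanger plate rises 58 mm to the pivot.
- tray (a joint): Tilt of the tray about the pivot axis, rad, 0 = level, positive = left (+y) side up, right side down. Stops at -0.045 and 0.045; empty it hangs level; its stiffness when loaded is about 2.3 N m/rad (so about 0.10 N m of imbalance brings it to a stop).
- crock_large: Large lidded clay crock, round, straight-sided, 108 mm diameter, 66 mm tall (sides straight from 6 to 52 mm up, domed lid, no knob), about 0.70 kg (each crock's mass differs by up to 14 percent). Origin: centre of its underside. Starts on the staging board.
- crock_small_a: Small lidded clay crock, same shape, 82 mm diameter, 62 mm tall (sides straight from 6 to 48 mm up), about 0.35 kg. Origin: centre of its underside. Starts on the staging board.
- crock_small_b: As crock_small_a; the two are alike and may be exchanged.
- glaze_jar: Bystander: small necked clay jar with a cork, 60 mm diameter, 54 mm tall, standing among the crocks on the staging board. Origin: centre of its underside.
- bowl_stack: Bystander: stack of five clay bowls, 120 mm diameter, 85 mm tall, on the table to the left of the station. Origin: centre of its underside.
- water_cup: Bystander: white cup, 76 mm across the rim, 70 mm tall, on the table to the right of the station. Origin: centre of its underside.
- wood_rib: Bystander: flat wooden rib, 100 x 45 x 8 mm, on the table to the right, nearer the robot. Origin: centre of its underside.
Mind the look-alikes: they are no part of the job. What is shaped like the crock_small_b but green is not meant. Leave any black look-alike of the crock_large alone.

How it is judged (in metres and radians):
At the end, for the whole second after the job is handed in: All three crocks upright (0.1 rad), flat (5 mm) and wholly on the tray (large within 33 mm, small 45 mm of its long middle line; 220 mm of the pivot line), one or more centred over 40 mm out on each side of the pivot, all at rest, tray within 0.018 rad (1 degree) of level (x of crock_large in the frame of tray_mid between -0.033 and 0.033 m and y of crock_large in the frame of tray_mid between -0.22 and 0.22 m and z of crock_large in the frame of tray_mid between -0.005 and 0.005 m and angle between each of crock_large, crock_small_a, crock_small_b's own z axis and vertical below 0.1 rad and linear speed of each of crock_large, crock_small_a, crock_small_b below 0.02 m/s and x of crock_small_a in the frame of tray_mid between -0.045 and 0.045 m and y of crock_small_a in the frame of tray_mid between -0.22 and 0.22 m and z of crock_small_a in the frame of tray_mid between -0.005 and 0.005 m and x of crock_small_b in the frame of tray_mid between -0.045 and 0.045 m and y of crock_small_b in the frame of tray_mid between -0.22 and 0.22 m and z of crock_small_b in the frame of tray_mid between -0.005 and 0.005 m and y of any of crock_large, crock_small_a, crock_small_b in the frame of tray_mid above 0.04 m and y of any of crock_large, crock_small_a, crock_small_b in the frame of tray_mid below -0.04 m and value of joint tray between -0.018 and 0.018 rad and velocity of joint tray between -0.02 and 0.02 rad/s); the robot touches nothing.
It fails at once if a crock is tipped over (leans more than 35 degrees) (angle between any of crock_large, crock_small_a, crock_small_b's own z axis and vertical above 0.61 rad).
It fails at once if a crock is lifted: its underside rises more than 30 mm above the staging board (height (world z) of any of crock_large, crock_small_a, crock_small_b above 0.132 m).
It fails at once if a crock falls off the station (its underside drops more than 40 mm below the level tray) (height (world z) of any of crock_large, crock_small_a, crock_small_b below 0.05 m).
It fails at once if a bystander (corked jar, bowl stack, cup or wooden rib) is moved by more than 30 mm (distance of any of glaze_jar, bowl_stack, water_cup, wood_rib from where it was at the start of the episode above 0.03 m).
It also fails if it takes over 72 s, if anything falls off the work surface, if the arm or the gripper's body presses on something with over 40 N, if the wrist force passes 120 N, or if a joint passes its speed limit or range.

## Working session

There is one attempt and no reset: what is moved stays moved. The work goes in short steps, each a Python script; the robot and the scene stay as the last script left them, time stands still between calls to the robot, and variables do not carry over. Pictures are saved under pics/ and viewed, and the job is handed in when it is done.

```bash
ls; mkdir -p pics
python3 - <<'E'
from plant import ctrl,sensors,optics
import cv2,numpy as np
print(ctrl.tcp_to_tips, sensors.read_state()['t'])
for n in ("scene","side","wrist"):
    im,d=optics.grab_frame(n); cv2.imwrite(f'pics/{n}0.png',im[:,:,::-1]); np.save(f'pics/{n}0.npy',d)
    print(n,optics.camera_params(n))
E
```

```text
pics
25.0 0.0
scene {'mtx': array([[385.31078724,   0.        , 250.3293747 ],
       [  0.        , 385.31078724, 189.0096912 ],
       [  0.        ,   0.        ,   1.        ]]), 'R': array([[ 0.3003125 ,  0.95354866,  0.0236083 ],
       [ 0.57006831, -0.15958445, -0.8059497 ],
       [-0.76474474,  0.25549511, -0.59151308]]), 't': array([-156.6357313 , -205.34516047, 1508.3041437 ])}
side {'mtx': array([[392.11567883,   0.        , 255.37303719],
       [  0.        , 392.11567883, 192.04578749],
       [  0.        ,   0.        ,   1.        ]]), 'R': array([[ 0.99899222, -0.0376433 ,  0.02444415],
       [ 0.00293302, -0.48869754, -0.87244835],
       [ 0.04478763,  0.87164081, -0.48809463]]), 't': array([-487.92008907,   96.97354111, 1324.45482479])}
wrist {'mtx': array([[289.14471168,   0.        , 256.63298229],
       [  0.        , 289.14471168, 188.8794478 ],
       [  0.        ,   0.        ,   1.        ]]), 'T_tool_cam': array([[-7.21888720e-04, -9.49179100e-01, -3.14735627e-01,
         8.02418145e+01],
       [ 9.99999646e-01, -8.21240546e-04,  1.83061251e-04,
        -8.59320661e-01],
       [-4.32231572e-04, -3.14735384e-01,  9.49179357e-01,
        -1.18565128e+02],
       [ 0.00000000e+00,  0.00000000e+00,  0.00000000e+00,
         1.00000000e+00]])}
```

View pics/scene0.png

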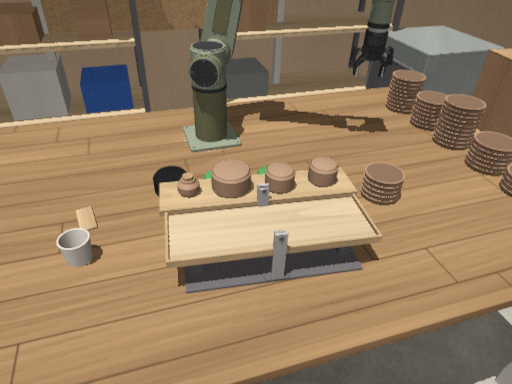

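View pics/side0.png

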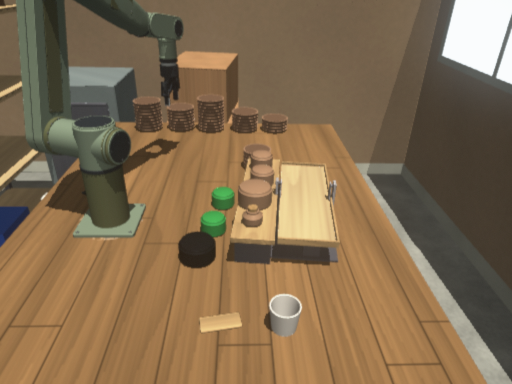

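View pics/wrist0.png

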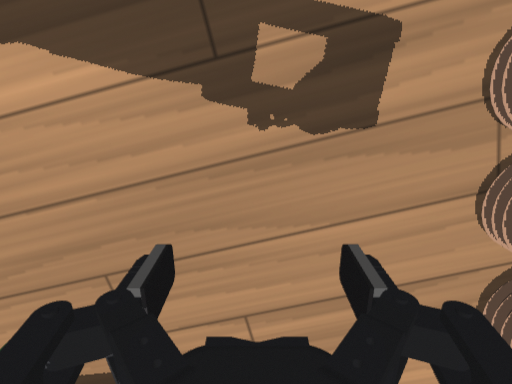

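Candidates in the scene view are the brown large crock (231,178), the brown small crocks (280,177) and (323,171), and the jar (188,185). The green look-alikes on the table are near side (223,198) and (213,223), and the black one is at side (197,250). I'll measure the brown ones on the board.

```bash
cat > h.py <<'E'
from plant import ctrl,sensors,optics
import cv2,numpy as np
def cloud(n,d,p=None):
    p=p or optics.camera_params(n); K=p['mtx']
    v,u=np.indices(d.shape); 
    C=np.stack([(u-K[0,2])/K[0,0]*d,(v-K[1,2])/K[1,1]*d,d],-1).astype(float)
    X=(C-p['t'])@p['R']; X[d<=0]=np.nan
    return X
E
python3 - <<'E'
from h import *
for n in ("scene","side"):
    im=cv2.imread(f'pics/{n}0.png'); X=cloud(n,np.load(f'pics/{n}0.npy'))
    z=X[...,2]
    hsv=cv2.cvtColor(im,cv2.COLOR_BGR2HSV)
    ok=(X[...,0]>250)&(X[...,0]<850)&(abs(X[...,1])<400)
    m=ok&(z>97)&(z<107)
    lab=cv2.connectedComponentsWithStats(m.astype(np.uint8))
    i=1+np.argmax(lab[2][1:,4]); mm=lab[1]==i
    P=X[mm][:,:2].astype(np.float32)
    print(n,'board',mm.sum(),np.median(z[mm]),cv2.minAreaRect(P), '\n',cv2.boxPoints(cv2.minAreaRect(P)))
    # objects above board
    m=ok&(z>112)&(z<175)
    nl,l,st,c=cv2.connectedComponentsWithStats(m.astype(np.uint8))
    for k in range(1,nl):
        if st[k,4]>30:
            Q=X[l==k]; top=Q[Q[:,2]>Q[:,2].max()-25]
            cc,r=cv2.minEnclosingCircle(Q[:,:2].astype(np.float32))
            print(k,c[k].round(),st[k,4],'zmax',Q[:,2].max().round(1),'xy',cc,r, im[l==k].mean(0).round())
    m=ok&(z>70)&(z<96)
    nl,l,st,c=cv2.connectedComponentsWithStats(m.astype(np.uint8))
    i=1+np.argmax(st[1:,4]); P=X[l==i][:,:2].astype(np.float32)
    print('tray',np.median(X[l==i][:,2]),cv2.minAreaRect(P))
im=cv2.imread('pics/scene0.png')[140:290,150:390]; cv2.imwrite('pics/c0.png',cv2.resize(im,None,fx=3.3,fy=3.3,interpolation=cv2.INTER_CUBIC))
im=cv2.imread('pics/side0.png')[130:280,170:350]; cv2.imwrite('pics/c1.png',cv2.resize(im,None,fx=4,fy=4,interpolation=cv2.INTER_CUBIC))
E
```

```text
scene board 3082 100.52984128699126 ((506.1920471191406, 25.84661865234375), (540.7755737304688, 139.9815216064453), 83.15190124511719) 
 [[ 404.46027 -234.26663]
 [ 543.4431  -250.95767]
 [ 607.9238   285.95987]
 [ 468.94098  302.6509 ]]
1 [323. 171.] 705 zmax 165.3 xy (518.6365966796875, 210.93067932128906) 41.54893112182617 [103. 128. 158.]
2 [231. 178.] 1215 zmax 169.4 xy (485.4069519042969, -47.6682243347168) 54.36698913574219 [105. 130. 160.]
3 [276. 180.] 910 zmax 164.9 xy (534.4860229492188, 59.999229431152344) 66.30948638916016 [109. 129. 154.]
4 [188. 185.] 394 zmax 156.4 xy (474.6839904785156, -162.6693572998047) 29.502641677856445 [100. 127. 157.]
5 [280. 239.] 231 zmax 154.0 xy (740.5359497070312, -2.9926090240478516) 17.060733795166016 [132. 137. 143.]
tray 88.77760038031366 ((638.0499877929688, 2.188873291015625), (522.1382446289062, 176.963134765625), 83.22683715820312)
side board 1307 101.02424503793105 ((499.06512451171875, 21.189300537109375), (540.5218505859375, 125.07028198242188), 83.12033081054688) 
 [[ 404.60715 -239.63498]
 [ 528.7769  -254.61647]
 [ 593.5231   282.01358]
 [ 469.35333  296.99506]]
1 [257. 188.] 1816 zmax 169.3 xy (487.0742492675781, 24.272674560546875) 221.28192138671875 [ 90. 120. 154.]
2 [278. 184.] 63 zmax 152.1 xy (561.4998779296875, 14.055768966674805) 16.257646560668945 [125. 138. 150.]
3 [332. 188.] 84 zmax 152.1 xy (738.7669677734375, -7.005990982055664) 17.852399826049805 [111. 121. 133.]
tray 89.19766236344682 ((651.799560546875, 16.736099243164062), (495.66796875, 166.96910095214844), 83.32685089111328)
```

View pics/c0.png

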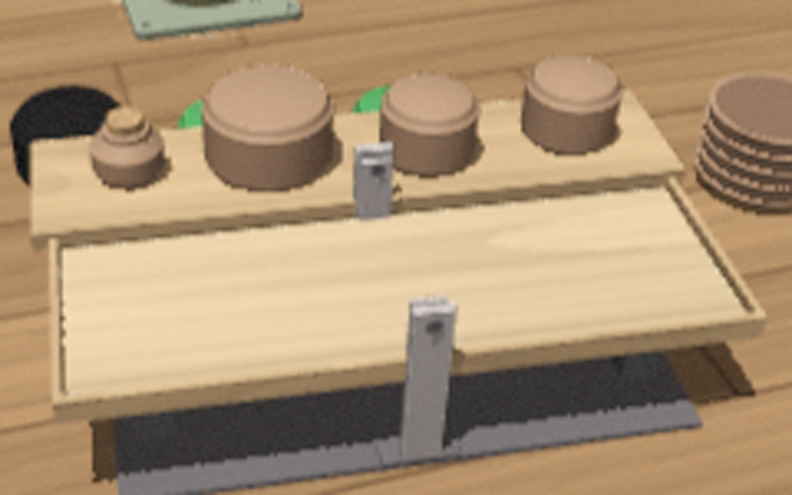

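View pics/c1.png

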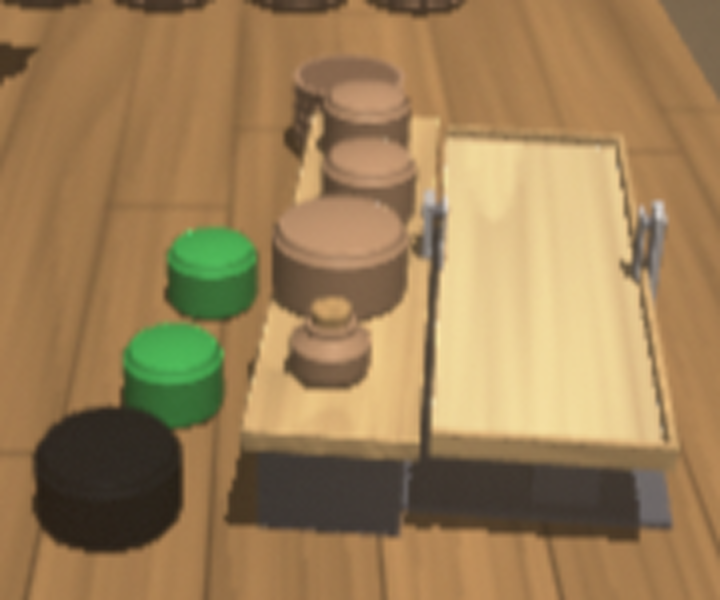

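Run:
```python
from h import *
for n in ("scene","side"):
    X=cloud(n,np.load(f'pics/{n}0.npy'))
    m=(abs(X[...,0]-138)<110)&(abs(X[...,1]-558)<110)&(X[...,2]>150)&(X[...,2]<330)
    Q=X[m]; print(n,m.sum(),np.sort(Q[:,2])[:25].round(0))
# small b refine, exclude post; crock rim fits
X=cloud("scene",np.load('pics/scene0.npy')); im=cv2.imread('pics/scene0.png')
o=np.array([650.3,3.2]); ex=np.array([.9928,-.1197]); ey=np.array([.1197,.9928])
S=np.stack([(X[...,:2]-o)@ex,(X[...,:2]-o)@ey,X[...,2]],-1)
from scipy.optimize import least_squares
for nm,y0,R in (('a',190,41),('b',70,41),('L',-70,54),('jar',-186,30)):
    top=60 if nm!='jar' else 40
    m=(abs(S[...,1]-y0)<R+12)&(S[...,0]<-100)&(S[...,0]>-225)&(S[...,2]>112)&(S[...,2]<175)
    Q=S[m]; print(nm,m.sum(),'x',Q[:,0].min().round(1),Q[:,0].max().round(1),'y',Q[:,1].min().round(1),Q[:,1].max().round(1),cv2.minEnclosingCircle(Q[:,:2].astype(np.float32)))
    side=Q[(Q[:,2]<143)]
    f=least_squares(lambda p:np.hypot(side[:,0]-p[0],side[:,1]-p[1])-R,[-155,y0],loss='soft_l1')
    print('  fit',f.x.round(1),'rms',np.sqrt(np.mean(f.fun**2)).round(2))
st=sensors.read_state(); print(st['eef_rot'].round(2),st['t'],st['grip_width'])
ex3=np.array([ex[0],ex[1],0]);ey3=np.array([ey[0],ey[1],0]);z=np.array([0,0,-1.])
for nm,yy in (('yx',ey3),('-y',-ey3),('x',ex3),('-x',-ex3)):
    R=np.c_[np.cross(yy,z),yy,z]
    for xs,ys in ((-220,-75),(0,-40),(0,-180),(0,220)):
        p=o+xs*ex+ys*ey; q=ctrl.solve_ik([p[0],p[1],140],R); print(nm,xs,ys,None if q is None else np.round(q,2))
```

```text
scene 516 [243. 243. 244. 244. 245. 246. 246. 246. 247. 248. 248. 248. 249. 249.
 250. 250. 250. 250. 251. 252. 252. 252. 253. 253. 254.]
side 280 [240. 241. 241. 243. 243. 243. 245. 246. 246. 247. 247. 247. 247. 248.
 248. 248. 248. 249. 249. 251. 251. 252. 252. 252. 252.]
a 705 x -192.6 -114.6 y 151.0 230.7 ((-155.58082580566406, 190.47486877441406), 41.54853820800781)
  fit [-159.1  192.7] rms 1.41
b 725 x -178.5 -102.1 y 22.8 102.8 ((-142.79037475585938, 62.341819763183594), 40.7244758605957)
  fit [-148.2   64. ] rms 1.34
L 1215 x -209.7 -103.3 y -123.7 -16.3 ((-157.6168975830078, -70.23971557617188), 54.36642837524414)
  fit [-161.5  -69.6] rms 1.19
jar 394 x -173.3 -125.9 y -215.2 -156.4 ((-154.4969482421875, -185.69635009765625), 29.50231170654297)
  fit [-160.8 -185.7] rms 4.7
[[-0.97  0.24 -0.  ]
 [ 0.24  0.97 -0.  ]
 [ 0.   -0.   -1.  ]] 0.15 85.3004433625875
yx -220 -75 [-0.31  0.02  2.01 -0.    1.11 -1.76]
yx 0 -40 [-0.19  0.46  1.46 -0.    1.22 -1.64]
yx 0 -180 [-0.4   0.47  1.44 -0.    1.23 -1.86]
yx 0 220 [ 0.2   0.59  1.26 -0.    1.29 -1.26]
-y -220 -75 [-0.31  0.02  2.01 -0.    1.11  1.38]
-y 0 -40 [-0.19  0.46  1.46 -0.    1.22  1.5 ]
-y 0 -180 [-0.4   0.47  1.44 -0.    1.23  1.29]
-y 0 220 [ 0.2   0.59  1.26 -0.    1.29  1.89]
x -220 -75 [-0.31  0.02  2.01 -0.    1.11 -0.19]
x 0 -40 [-0.19  0.46  1.46 -0.    1.22 -0.07]
x 0 -180 [-0.4   0.47  1.44 -0.    1.23 -0.28]
x 0 220 [ 0.2   0.59  1.26 -0.    1.29  0.32]
-x -220 -75 None
-x 0 -40 None
-x 0 -180 None
-x 0 220 None
```

```bash
cat >> h.py <<'E'
o=np.array([650.3,3.2]); ex=np.array([.9928,-.1197]); ey=np.array([.1197,.9928])
ex3=np.array([*ex,0]);ey3=np.array([*ey,0]);zd=np.array([0,0,-1.])
RY=np.c_[np.cross(ey3,zd),ey3,zd]   # jaws along station y
RX=np.c_[np.cross(ex3,zd),ex3,zd]   # jaws along station x
def W(x,y,z): p=o+x*ex+y*ey; return [p[0],p[1],z]
def rep(m):
    s=sensors.read_state(); p=np.array(s['eef_pos']); d=p[:2]-o
    print(m,'t',round(s['t'],2),'st',(d@ex).round(1),(d@ey).round(1),p[2].round(1),'F',np.round(s['force'],1))
def run(pts,z,R,vel,thr=20):
    for x,y in pts:
        hit=ctrl.move_l(W(x,y,z),R,vel=vel,threshold=thr); rep(f'hit={hit}')
        if hit: return True
    return False
def snap(tag):
    for n in ("scene","side"):
        im,d=optics.grab_frame(n); cv2.imwrite(f'pics/{n}{tag}.png',im[:,:,::-1]); np.save(f'pics/{n}{tag}.npy',d)
    v=np.hstack([cv2.imread(f'pics/scene{tag}.png')[130:300,140:400],cv2.imread(f'pics/side{tag}.png')[110:280,170:350]])
    cv2.imwrite(f'pics/v{tag}.png',cv2.resize(v,None,fx=1.8,fy=1.8,interpolation=cv2.INTER_CUBIC))
E
python3 - <<'E'
from h import *
ctrl.gripper_to(60); rep('grip')
ctrl.move_ptp(W(-211,191,225),RY); rep('above')
if not ctrl.move_l(W(-211,191,130),RY,vel=120,threshold=15):
    rep('down')
    run([(-129,184),(-40,162)],130,RY,60)
    snap('1')
E
```

```text
grip t 0.53 st -574.8 489.6 256.2 F [ 0.4 -0.5  0.2]
above t 2.25 st -211.3 191.7 225.1 F [ 0.6 -0.   0.1]
down t 3.19 st -210.4 191.4 130.7 F [-0.4  0.2 -0. ]
hit=False t 4.72 st -128.7 184.0 130.1 F [-4.1  0.7  5.4]
hit=False t 6.39 st -40.3 162.1 130.0 F [-0.6  0.8 -0.8]
```

View pics/v1.png

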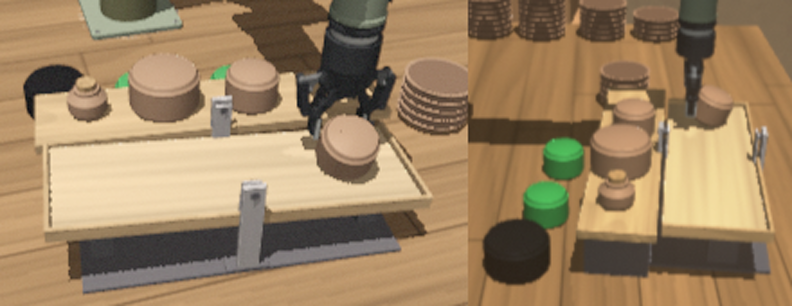

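Run:
```python
from h import *
c=cv2.imread('pics/scene1.png')[150:250,290:390]; d=cv2.imread('pics/side1.png')[130:210,250:350]
cv2.imwrite('pics/z1.png',np.hstack([cv2.resize(c,(400,400),interpolation=cv2.INTER_CUBIC),cv2.resize(d,(400,400),interpolation=cv2.INTER_CUBIC)]))
X=cloud("scene",np.load('pics/scene1.npy'))
S=np.stack([(X[...,:2]-o)@ex,(X[...,:2]-o)@ey,X[...,2]],-1)
im=cv2.imread('pics/scene1.png')
for (u,v) in [(322,197),(333,193),(345,200),(350,208),(340,215),(334,229),(322,222),(316,215),(345,225)]: print(u,v,S[v,u].round(0),im[v,u])
```

```text
322 197 [-91. 172.  92.] [112 141 175]
333 193 [-92. 203. 101.] [ 63  84 104]
345 200 [  3. 191. 151.] [136 165 201]
350 208 [ 22. 198. 140.] [ 68  89 109]
340 215 [ 42. 165. 140.] [138 170 204]
334 229 [ 39. 159.  92.] [ 66  82 102]
322 222 [ 23. 131. 106.] [ 63  81 101]
316 215 [  2. 122. 112.] [ 65  81 105]
345 225 [ 17. 198.  80.] [ 74  97 114]
```

View pics/z1.png

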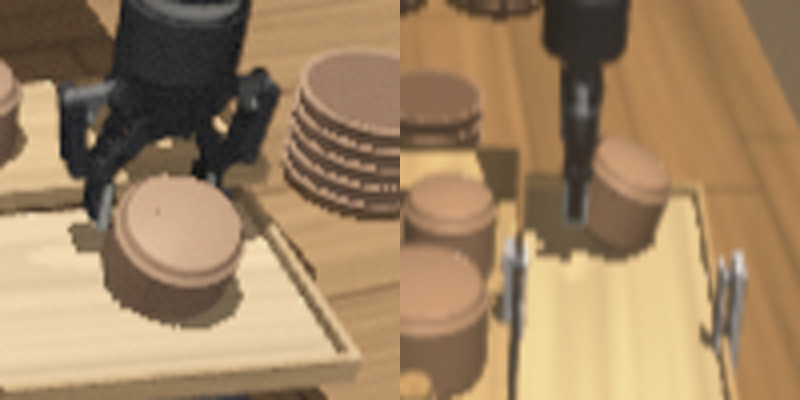

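The small crock leans about 20° with its rear propped on the pads. I'll lower the fingers to set it down, then back off.

Run:
```python
from h import *
print(ctrl.move_l(W(-40,162,114),RY,vel=30,threshold=12)); rep('low')
snap('2a')
run([(-56,165)],sensors.read_state()['eef_pos'][2],RY,25)
snap('2')
X=cloud("scene",np.load('pics/scene2.npy'))
```

```text
False
low t 7.17 st -40.0 161.9 113.8 F [-2.1  1.1 -0.5]
hit=False t 8.07 st -55.9 165.0 114.0 F [ 0.1 -0.3  0.5]
```

View pics/v2a.png

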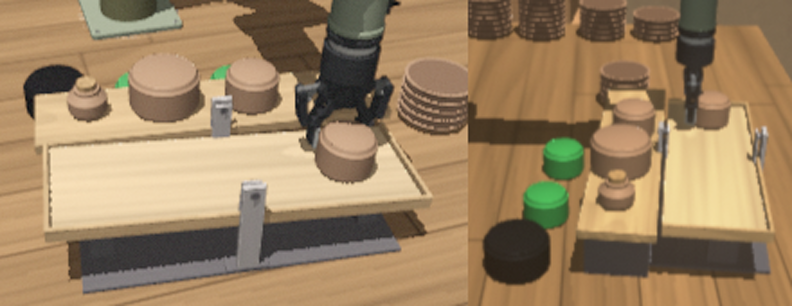

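View pics/v2.png

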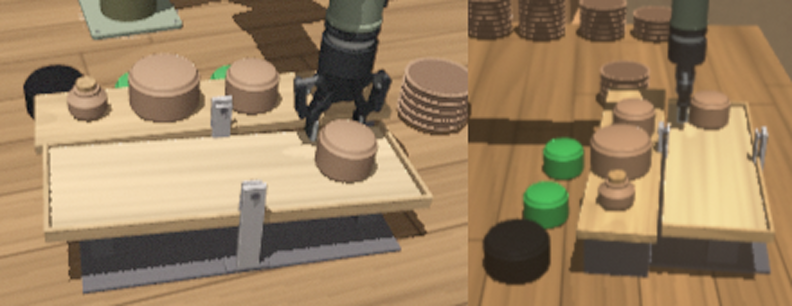

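Run:
```python
from h import *
ctrl.move_l(W(-75,166,114+20),RY,vel=80)
ctrl.move_l(W(-120,166,225),RY,vel=250)
ctrl.move_ptp(W(-202,63,225),RY); rep('above')
if not ctrl.move_l(W(-202,63,130),RY,vel=120,threshold=15):
    if not run([(-184,63),(-129,71),(-58,73)],130,RY,60):
        snap('3a')
        print(ctrl.move_l(W(-58,73,116),RY,vel=30,threshold=12)); rep('low')
        run([(-40,73)],116,RY,40)
        run([(-56,73)],116,RY,40)
    snap('3')
```

```text
above t 9.82 st -202.3 62.5 223.5 F [ 0.5 -0.  -0.4]
hit=False t 11.22 st -183.2 63.0 130.3 F [-0.4  0.4  0.1]
hit=False t 12.29 st -128.5 71.1 130.2 F [-0.6 -0.3  0.8]
hit=False t 13.62 st -58.2 73.0 129.9 F [-0.9  0.5 -1. ]
False
low t 14.34 st -58.2 73.0 115.6 F [-1.  1. -2.]
hit=False t 14.94 st -39.9 73.1 115.9 F [-1.1  1.4 -2.1]
hit=False t 15.49 st -56.0 73.0 116.3 F [-0.5 -0.6  0. ]
```

View pics/v3a.png

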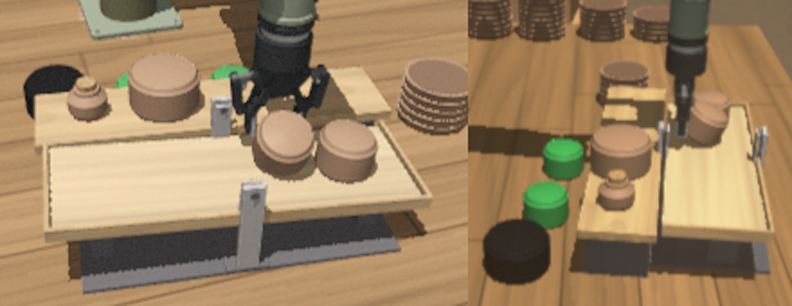

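View pics/v3.png

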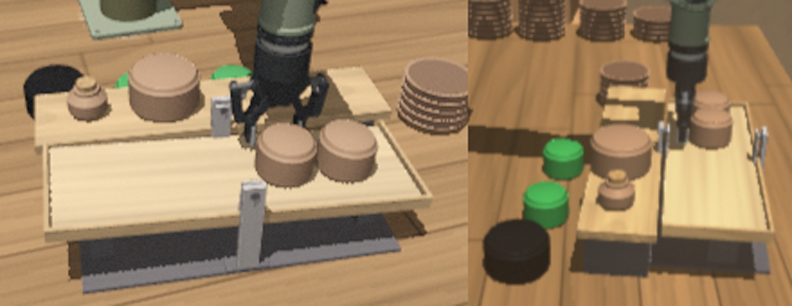

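Run:
```python
from h import *
ctrl.move_l(W(-75,73,136),RY,vel=80)
ctrl.move_l(W(-120,70,225),RY,vel=250)
ctrl.move_ptp(W(-228,-70,225),RY); rep('above')
if not ctrl.move_l(W(-228,-70,130),RY,vel=120,threshold=15):
    if not run([(-215,-70),(-156,-88),(-64,-112)],130,RY,60):
        snap('4a')
        print(ctrl.move_l(W(-64,-112,119),RY,vel=30,threshold=12)); rep('low')
        z=sensors.read_state()['eef_pos'][2]
        run([(-56,-113)],z,RY,40)
        run([(-74,-113)],z,RY,40)
    ctrl.move_l(W(-85,-113,140),RY,vel=80)
    ctrl.move_l(W(-130,-113,225),RY,vel=250)
    ctrl.hold(0.5)
    snap('4')
    rep('')
```

```text
above t 17.38 st -227.5 -69.8 224.4 F [1.4 0.3 0.6]
hit=False t 18.68 st -214.0 -70.1 130.5 F [-1.3  0.2  0.2]
hit=False t 19.86 st -156.4 -87.8 129.7 F [-2.8  1.2 -0.1]
hit=False t 21.59 st -64.0 -112.0 130.1 F [-2.7  1.8 -0.4]
False
low t 22.21 st -63.9 -111.5 119.4 F [-3.3  3.9  3.6]
hit=False t 22.56 st -55.4 -113.5 119.7 F [-1.2  0.8  1.3]
hit=False t 23.16 st -73.9 -113.1 119.5 F [-0.4  0.8  0.3]
 t 24.73 st -130.0 -113.0 224.8 F [-0.5  0.5 -1.2]
```

View pics/v4a.png

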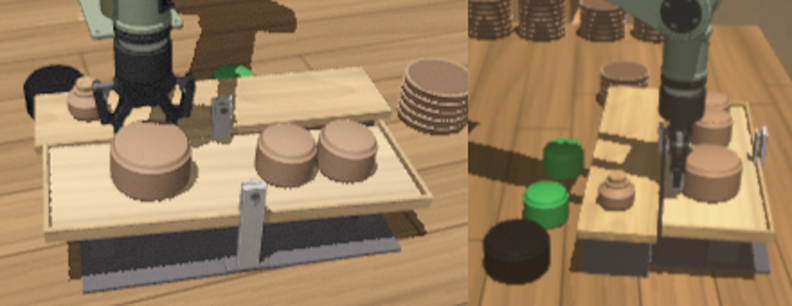

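View pics/v4.png

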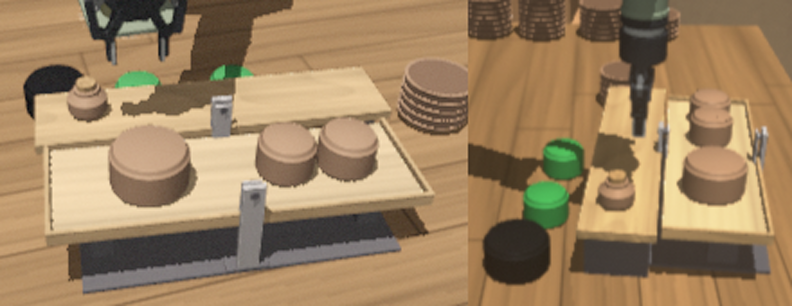

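Now I'll measure the tilt with a plane fit to the tray's visible surface, and get the crock positions.

```bash
cat >> h.py <<'E'
def stcloud(n,tag):
    X=cloud(n,np.load(f'pics/{n}{tag}.npy')); return np.stack([(X[...,:2]-o)@ex,(X[...,:2]-o)@ey,X[...,2]],-1)
def tilt(tag):
    for n in ("scene","side"):
        S=stcloud(n,tag)
        m=(abs(S[...,0])<76)&(abs(S[...,1])<238)&(S[...,2]>72)&(S[...,2]<108)
        P=S[m]
        A=np.c_[P[:,0],P[:,1],np.ones(len(P))]; w=np.ones(len(P),bool)
        for _ in range(8):
            c=np.linalg.lstsq(A[w],P[w,2],rcond=None)[0]; r=P[:,2]-A@c; w=abs(r)<max(1.5,2*np.median(abs(r[w])))
        # board reference
        b=(S[...,0]>-205)&(S[...,0]<-100)&(abs(S[...,1])<262)&(abs(S[...,2]-102)<6)
        B=S[b]; cb=np.linalg.lstsq(np.c_[B[:,0],B[:,1],np.ones(len(B))],B[:,2],rcond=None)[0]
        print(tag,n,'tilt',(c[1]-cb[1]).round(4),'raw',c.round(4),'board',cb.round(4),w.sum(),'rms',r[w].std().round(2))
def crocks(tag,guess):
    S=stcloud("scene",tag)
    for nm,(x,y) in guess.items():
        R=54 if nm=='L' else 41
        m=(np.hypot(S[...,0]-x,S[...,1]-y)<R+8)&(S[...,2]>128)&(S[...,2]<170)
        Q=S[m]; print(nm,m.sum(),'x',Q[:,0].min().round(1),Q[:,0].max().round(1),'y',Q[:,1].min().round(1),Q[:,1].max().round(1),'zmax',Q[:,2].max().round(1),'c',np.round(cv2.minEnclosingCircle(Q[:,:2].astype(np.float32)),1) if 0 else cv2.minEnclosingCircle(Q[:,:2].astype(np.float32)))
E
python3 - <<'E'
from h import *
for t in '0','1','4': tilt(t)
crocks('4',dict(L=(0,-113),b=(0,73),a=(0,162)))
E
```

```text
0 scene tilt -0.0002 raw [ 1.8000e-03 -2.0000e-04  8.8765e+01] board [ 4.700000e-03 -1.000000e-04  1.014092e+02] 6045 rms 0.77
0 side tilt -0.0001 raw [1.00000e-03 1.00000e-04 8.91398e+01] board [-6.000000e-04  2.000000e-04  1.011093e+02] 2507 rms 0.8
1 scene tilt -0.0452 raw [ 1.30000e-03 -4.51000e-02  8.89832e+01] board [4.600000e-03 1.000000e-04 1.013929e+02] 5316 rms 0.76
1 side tilt -0.0446 raw [ 8.00000e-04 -4.45000e-02  8.94494e+01] board [-1.300000e-03  2.000000e-04  1.010001e+02] 2226 rms 0.77
4 scene tilt -0.0234 raw [ 2.1000e-03 -2.3900e-02  8.8854e+01] board [ 2.300000e-03 -5.000000e-04  1.008998e+02] 3497 rms 0.77
4 side tilt -0.0241 raw [-7.00000e-04 -2.40000e-02  8.92239e+01] board [-1.000000e-04  1.000000e-04  1.010624e+02] 1279 rms 0.8
L 1319 x -44.4 56.7 y -166.3 -59.0 zmax 160.6 c ((4.414549827575684, -112.63118743896484), 53.86526870727539)
b 647 x -34.9 42.9 y 35.1 116.6 zmax 151.3 c ((3.6508395671844482, 75.7903060913086), 40.85623550415039)
a 603 x -30.4 43.4 y 114.1 204.7 zmax 149.0 c ((5.857342720031738, 159.37513732910156), 45.32854461669922)
```

Tilt is -0.024 rad (left down), which is about 0.055 N m. I'll push the large crock about 8 mm outward from the inside.

Run:
```python
from h import *
ctrl.move_ptp(W(3,-34,225),RX); rep('above')
if not ctrl.move_l(W(3,-34,130),RX,vel=120,threshold=12):
    run([(3,-50)],130,RX,60); run([(3,-62)],130,RX,30)
    run([(3,-36)],130,RX,60)
    ctrl.move_l(W(3,-36,225),RX,vel=200)
    ctrl.move_ptp(W(-140,-36,260),RX); ctrl.hold(0.5)
    snap('5'); rep('')
    tilt('5'); crocks('5',dict(L=(4,-121),b=(2,75),a=(2,162)))
```

```text
above t 26.27 st 2.8 -34.2 225.0 F [ 0.6 -0.2 -0.4]
hit=False t 27.62 st 3.2 -50.7 130.4 F [-0.5  0.2  0.9]
hit=False t 28.18 st 2.5 -61.8 129.6 F [-2.1  2.6 -0.6]
hit=False t 28.76 st 3.1 -35.7 130.1 F [ 0.4  0.1 -0.2]
 t 30.62 st -139.9 -36.0 259.9 F [ 0.3 -0.5  0.5]
5 scene tilt -0.0131 raw [ 2.20000e-03 -1.34000e-02  8.87981e+01] board [ 2.600000e-03 -2.000000e-04  1.009375e+02] 3525 rms 0.77
5 side tilt -0.0129 raw [ 1.60000e-03 -1.31000e-02  8.93425e+01] board [ 0.000000e+00 -2.000000e-04  1.011488e+02] 1286 rms 0.78
L 1302 x -47.3 57.9 y -169.4 -62.2 zmax 159.2 c ((5.147820949554443, -116.00687408447266), 54.07121658325195)
b 658 x -32.4 43.0 y 35.1 123.9 zmax 152.2 c ((3.6401872634887695, 79.46711730957031), 44.44143295288086)
a 619 x -34.8 43.7 y 113.6 204.3 zmax 150.8 c ((8.667320251464844, 158.95558166503906), 45.38982391357422)
```

View pics/v5.png

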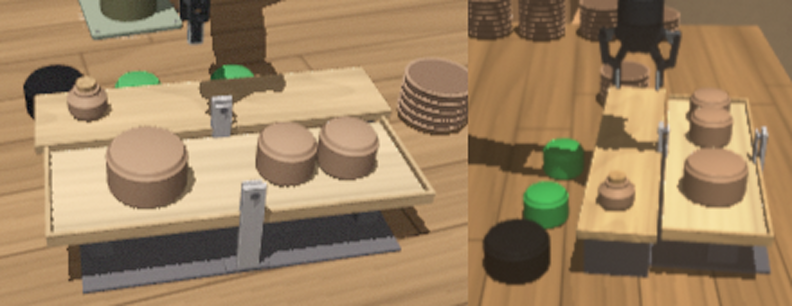

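Tilt is now -0.013 after a move of about 3.4 mm. One more 4 mm nudge should level it.

Run:
```python
from h import *
ctrl.move_ptp(W(4,-36,225),RX)
if not ctrl.move_l(W(4,-36,130),RX,vel=120,threshold=12):
    run([(4,-54)],130,RX,60); run([(4,-66)],130,RX,30)
    run([(4,-38)],130,RX,60)
    ctrl.move_l(W(4,-38,225),RX,vel=200)
    ctrl.move_ptp(W(-140,-36,260),RX); ctrl.hold(1)
    snap('6'); rep('')
    tilt('6'); crocks('6',dict(L=(4,-121),b=(2,75),a=(2,162)))
    S=stcloud("scene",'6'); m=(abs(S[...,1]+186)<42)&(S[...,0]<-100)&(S[...,0]>-225)&(S[...,2]>112)&(S[...,2]<175); print('jar',cv2.minEnclosingCircle(S[m][:,:2].astype(np.float32)))
```

```text
hit=False t 32.66 st 4.1 -54.7 130.2 F [0.3 0.8 0. ]
hit=False t 33.21 st 3.5 -65.8 129.6 F [-0.7  2.7 -0.1]
hit=False t 33.83 st 4.1 -37.7 130.1 F [ 0.4 -0.6  0. ]
 t 36.19 st -140.0 -36.0 260.1 F [0.6 0.1 0.7]
6 scene tilt -0.0 raw [ 1.10000e-03 -1.00000e-04  8.87252e+01] board [ 7.000000e-04 -1.000000e-04  1.006405e+02] 3496 rms 0.77
6 side tilt -0.0001 raw [ 1.00000e-04 -2.00000e-04  8.92256e+01] board [ 6.000000e-04 -1.000000e-04  1.012213e+02] 1329 rms 0.79
L 1288 x -43.1 60.1 y -173.5 -66.4 zmax 157.5 c ((6.426024913787842, -120.02044677734375), 53.73563766479492)
b 667 x -31.8 43.4 y 35.1 115.9 zmax 153.4 c ((4.5530853271484375, 75.55831146240234), 40.72307586669922)
a 645 x -32.7 44.4 y 113.8 203.1 zmax 153.1 c ((9.32165813446045, 158.4465789794922), 44.68012619018555)
jar ((-154.05078125, -185.79080200195312), 29.397600173950195)
```

View pics/v6.png

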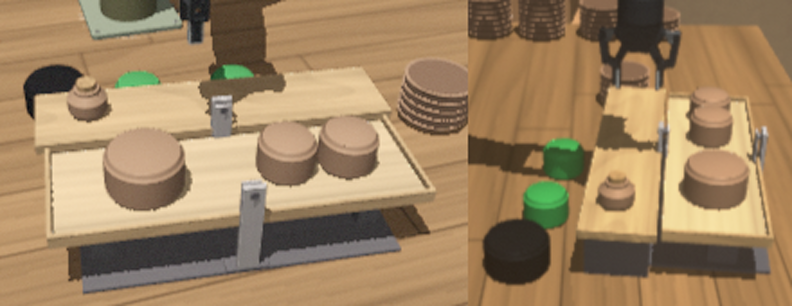

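Level to within 0.001 rad, all crocks are flat and inside their limits, the jar hasn't moved, and the arm is clear. Handing in.

Run:
```python
from h import *
ctrl.finish_job()
```

```text
the job is handed in; nothing more can be done
```

All three crocks are on the tray, the tray rests level, and I handed the job in at about 36 s of the 72 s allowed. No verdict was reported.

I pushed each crock off the board with the half-open fingers, the two small ones to the left of the pivot and the large one to the right. Two nudges of about 4 mm on the large crock, pushing it outward, then levelled the tray.

**Last checks:**
- **Tilt:** 0.000 rad in both cameras.
- **Positions (x, y from the middle of the tray, mm):** large about (6, -120), small ones about (3, 76) and (4, 161). All are inside their limits. The circle fits for the small crocks were disturbed because they stand so close together, so I took their x from the visible edges.
- **Upright:** all three look upright and flat in the last pictures.
- **Bystanders:** the jar moved less than 1 mm. The bowl stack looks unmoved. I did not re-measure the stack, cup or rib, but the arm never worked low near them.

**What did not go to plan:** the first small crock leaned forward about 20° while coming off the board, with its rear edge held up by the finger pads. I lowered the fingers to set it flat. The second small crock leaned the same way, and I lowered the fingers earlier for it and the large one. From the pictures, none came near the 35° limit.

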